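# Index the gluing dial and lift out the finished pot

## Robot

A 6-joint arm with a two-finger parallel gripper is mounted at the origin on the work surface. World frame = base frame: x ahead of the robot, y to its left, z up, the work surface at z = 0. Lengths are in m, angles in degrees, forces in N, time in s.
With the tool pointing down it reaches from about 0.35 to 0.85 m from the base axis. Payload 8.1 kg.
Tool frame: the origin (TCP) lies between the finger pads; the fingertips stand 17 mm ahead of it and the grasp point (between the pads) lies 2 mm behind it; z points along the fingers, x is the direction in which the jaws open and shut, and the axes are right-handed (so a half turn about z gives the same grasp; the last joint's range is limited). The gripper opens to 85 mm and grips with 20 to 120 N. Pads are 22 mm wide; open, the fingers measure 114 mm over their backs; the gripper's body (76 mm by 85 mm) begins 54 mm behind the grasp point. The pads swing forward as they close: fully open they stand 13 mm farther back than shut.
Start: joints at [61.971, 7.471, 85.268, -0, 87.261, -4.893], TCP at [0.236, 0.552, 0.248] pointing down, gripper open.
Joint ranges: [-169.43, 169.43], [-51.17, 129.36], [1.28, 143.12], [-76.62, 256.62], [0, 156.53], [-152.29, 152.29]. Speed limits (degrees/s): [136.94, 136.94, 159.86, 180, 180, 180].

## Interface

Orientations are given as a 3x3 rotation matrix whose columns are the frame's x, y, z axes.
In Python, from plant import readout, optics, ctrl gives the robot as it stands. The module is installed in compiled form; this text tells all that it offers.
- The arm moves only by the tool arm_command, never from a script. Its argument "moves" is a list of rows, each a list of 4 numbers: the shift along the tool's x, y, z in m, then the turn about the tool's z in degrees. In form: [[dx, dy, dz, turn], ...]. A call has 1 to 20 rows; each row shifts and turns the commanded pose from where the row before left it, along the tool's axes as they then stand; what a row does not reach is not made up. A row lasts 1/12 s, in which the tool goes at most 41.7 mm and 7.16 degrees, less where a joint would pass 70% of its speed; a pose out of reach is approached as far as the arm can. A call is refused whole if a number of a shift passes 0.0417 or a number of a turn 7.16, either way. A call with a gripper value outside its range is refused whole. "grip" is the closure in counts, from 0 (fully open) to 255 (shut), set as the call begins (left out, the last holds). The fingers move at their own pace and stop on an object; the grip force is fixed at half the most. Time passes only in rows, so rows that do not move let the fingers close. It gives the time, the measured TCP pose, the force and the opening at its end, in the units of the state.
- readout.get_state(): the state, without advancing time (a new reading comes with each control period).
- optics.snapshot(name): name is "scene" or "top" or "wrist"; returns the picture (420x560x3 uint8, blue, green, red); there is no depth.
- optics.camera_params(name): a dict with "fx", "fy", "cx", "cy" (pixels), "extrinsics" (4x4, takes a point from world to camera coordinates). Camera axes: x right, y down, z forward; pixel columns grow to the right and rows downward; lengths in m; the calibration is good to about 2 mm. A picture is of the moment at which its call begins: read the wrist's pose just before it. camera_params takes no time and is no camera call; for the wrist camera it gives the pose at the moment of the call.
- ctrl.sign_off(): hands the job in, once; it reports no verdict.
The state is a dict: "time": time; "joint_positions": joint angles; "qvel": joint speeds; "tau": joint torques, N m; "tcp_pos": TCP position; "ee_rot": TCP orientation; "contact_force": force on the tool from outside, world axes, zero at the start; "moment": the same for the moment, N m; "opening": finger opening in m.
Only numpy, scipy, OpenCV 4.12 (cv2) and the standard library are available. Lean on these libraries where they do the work, as an engineer would, in place of code of your own. Each camera call takes 0.05 s, during which the arm holds its last target. There are 200 camera calls.

## Task

The pot under the glue gun is done. Turn the dial one station counter-clockwise (seen from above) into its next detent, so that this pot comes out to the unloading place, then lift it straight up out of its nest and finish while holding it upright and still about 10 cm above the dial, over its nest, for its underside to be looked over. Do not touch the glue gun, keep the other two pots standing in their nests, and leave the spray can and the beaker alone.

Things in the scene. Friction and masses are not known exactly. Their poses are not given: they have to be found in the camera images.
- base: Fixed blue-green base plate (330 mm square, 12 mm thick) of the gluing dial, turned up to 0.35 rad. Origin: on the dial's upright axis at bench height; z up. In its frame the glue gun and column are at +y, the unloading place (orange mark) at -x, a spring-plunger guide with a black knob low at -y (to 206 mm from the axis, under 45 mm high; the knob slides out up to 15 mm more as the dial turns).
- hub (a point): Middle of the round aluminium dial on its top face, 60 mm above the bench. Dial 310 mm diameter, hub 52 mm diameter and 17 mm high. Four nests, centres 105 mm from the axis, lie at base +x, +y, -x, -y in any detent; each is a flat place inside four brass pins (8 mm diameter, 12 mm high, 48.5 mm from its centre). Half-way between the nests stand four black hand posts.
- dial (a joint): Dial angle (rad), 0 at the start, growing counter-clockwise seen from above, range -3 to 3; one station is 1.571. A spring roller pulls it to the nearest detent (0, 1.571..): it resists for the first half station (up to about 6 N at a post, with light damping), then pulls on to the next detent and, let go, rests within 0.03 rad of it in about 1.5 s.
- post (a point): Centre of the top of one round black hand post for turning the dial: 16 mm diameter, standing 60 mm above the dial (top 120 mm above the bench), 130 mm from the axis; its lowest 4 mm is a 22 mm collar. It starts at base (-x, -y), between the empty unloading nest and the last pot, and turns with the dial; the other three posts are quarter turns from it.
- nest (a point): Centre of the floor of the nest in which the pot to be lifted stands, 60 mm above the bench; it turns with the dial (starts under the glue gun, at base +y).
- pot: The pot to lift, under the glue gun at the start: round white foam foot (84 mm diameter, 24 mm high) with a grey open cup glued firmly on its middle (54 mm outer, 45 mm inner diameter, 70 mm high); 94 mm high in all, 0.15 to 0.31 kg, nearly all in the cup. One rigid piece, loose in its nest with 2.5 mm play. Origin: centre of its underside; z up along its axis.
- next_pot: A pot of the same kind waiting in the nest at base +x; turning the dial brings it under the nozzle. Origin: centre of its underside.
- last_pot: A third pot of the same kind, in the nest at base -y at the start. Origin: centre of its underside.
- nozzle (a point): Tip of the yellow glue gun's nozzle, pointing down over the middle of the gluing nest, 172 mm above the bench, 18 mm above the pot's rim. From the tip the gun (34 mm thick) leans outwards 34 degrees from upright, up to 0.34 m above the bench; its handle reaches out to a clamp on a steel column (22 mm diameter, 0.31 m high, 295 mm from the dial's axis).
- gun: The glue gun with its clamp, fixed to the column (its frame is the same as that of base).
- can: Blue and white spray can, 52 mm diameter, 182 mm high, standing loose on the bench. Origin: centre of its underside.
- beaker: Pale plastic beaker, 80 mm rim diameter, 110 mm high, standing loose on the bench. Origin: centre of its underside.
Mind the look-alikes: they are no part of the job. Leave any blue or purple look-alike of the pot alone.

How it is judged:
By the outcome, as a careful person would: the job done as asked, in the order asked, and still so for the second after the job is handed in, while the arm keeps its last pose, push and grip.
It also fails if it takes over 51 s, if anything falls off the work surface, if the arm or the gripper's body presses on something with over 40 N, if the wrist force passes 120 N, or if a joint passes its speed limit or range.

## Working session

There is one attempt and no reset: what is moved stays moved. The work goes in short steps, Python scripts to look and compute and a tool call to move; the robot and the scene stay as the last step left them, time stands still between calls to the robot, and variables do not carry over. Pictures are saved under pics/ and viewed, about 8 in all and at most 12, crops included, and the job is handed in when it is done.

Besides the shell and the picture viewer there is one more tool, called after "Call:" as name(argument=value, ...), one argument or row to a line, values as JSON. arm_command: Moves the arm, as the interface text tells. Its arguments: {"type":"object","properties":{"moves":{"type":"array"},"grip":{"type":"number"}},"required":["moves"]}

```bash
mkdir -p pics
python3 - <<'E'
from plant import readout, optics
import cv2, numpy as np
s=readout.get_state();print(s['time'],s['tcp_pos'],s['ee_rot'],s['contact_force'],s['opening'])
for n in ('scene','top'):
    im=optics.snapshot(n);cv2.imwrite(f'pics/{n}1.png',im)
    p=optics.camera_params(n);print(n,p['fx'],p['fy'],p['cx'],p['cy']);print(np.round(p['extrinsics'],4).tolist())
E
```

```text
0.0 [0.23547144 0.55129677 0.24723004] [[ 3.92887330e-01  9.19586203e-01 -8.72317071e-04]
 [ 9.19584760e-01 -3.92888266e-01 -1.63663800e-03]
 [-1.84775287e-03 -1.59155149e-04 -9.99998280e-01]] [-0.20517285  0.2246675   0.02963513] 0.085348584496821
scene 405.3760099187736 405.3760099187736 276.84308772270737 214.27182155979025
[[-0.7185, 0.6955, -0.0031, 0.3275], [0.5172, 0.5313, -0.671, -0.1632], [-0.465, -0.4837, -0.7415, 1.4209], [0.0, 0.0, 0.0, 1.0]]
top 400.1212238206852 400.1212238206852 282.81122291502305 202.9053005028436
[[-0.0036, -0.9998, 0.0201, 0.0123], [-0.9928, 0.0012, -0.1194, 0.4874], [0.1194, -0.0204, -0.9926, 1.164], [0.0, 0.0, 0.0, 1.0]]
```

View pics/top1.png

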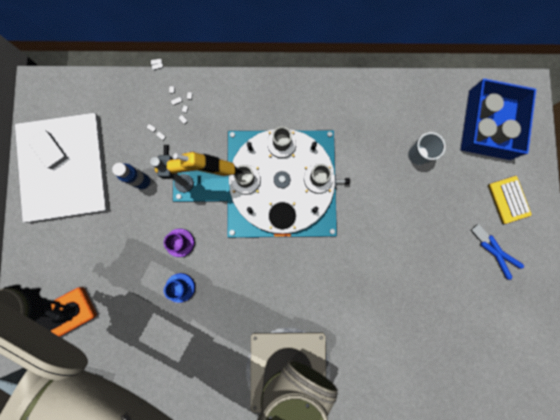

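View pics/scene1.png

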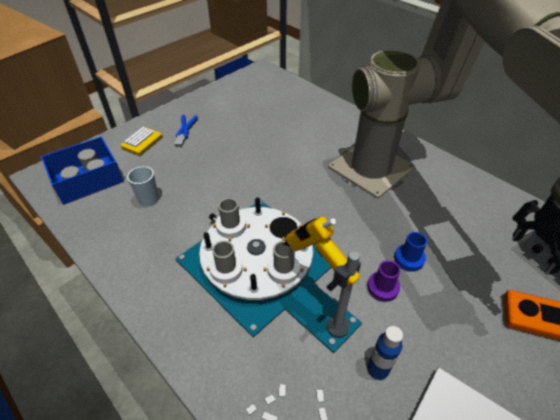

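The top view shows the dial around (282,180), with the gun to its left (+y) and the empty unloading nest at the bottom (282,215). Grey and white pots stand at (246,178), (282,142) and (320,178). The purple cup (178,242), blue cup (179,288) and the three in the box are look-alikes. The pot to lift is (246,178): it is grey and white, in a nest, under the nozzle.

```bash
cat > h.py <<'E'
import numpy as np, cv2
from plant import readout, optics
def ray(n,u,v,z,p=None):
    p=p or optics.camera_params(n);E=np.array(p['extrinsics']);R,t=E[:3,:3],E[:3,3]
    c=-R.T@t;d=R.T@np.array([(u-p['cx'])/p['fx'],(v-p['cy'])/p['fy'],1]);return c+d*(z-c[2])/d[2]
def proj(n,X,p=None):
    p=p or optics.camera_params(n);E=np.array(p['extrinsics']);q=E[:3,:3]@X+E[:3,3]
    return np.array([p['fx']*q[0]/q[2]+p['cx'],p['fy']*q[1]/q[2]+p['cy']])
E
python3 - <<'E'
from h import *
im=cv2.imread('pics/top1.png');hsv=cv2.cvtColor(im,cv2.COLOR_BGR2HSV)
# dial: bright low-sat
m=((hsv[...,1]<50)&(hsv[...,2]>165)).astype(np.uint8);m[:110]=0;m[250:]=0;m[:,:215]=0;m[:,350:]=0
c=np.vstack(cv2.findContours(m,0,2)[0]);hl=cv2.convexHull(c);e=cv2.fitEllipse(hl);print(e,ray('top',*e[0],.06))
b=((hsv[...,2]<60)).astype(np.uint8);b[:125]=0;b[240:]=0;b[:,:225]=0;b[:,355:]=0
n,l,st,ce=cv2.connectedComponentsWithStats(b)
for i in range(1,n):
    if st[i,4]>8: print(ce[i].round(1),st[i])
o=cv2.inRange(hsv,(3,120,120),(16,255,255));o[:225]=0;o[250:]=0;o[:,:260]=0;o[:,310:]=0
print('orange',np.argwhere(o).mean(0)[::-1])
t=cv2.inRange(hsv,(85,80,40),(105,255,255));t[:110]=0;t[250:]=0;t[:,:222]=0;t[:,345:]=0
cc=max(cv2.findContours(t,0,2)[0],key=cv2.contourArea);print(cv2.minAreaRect(cc))
cv2.imwrite('pics/crop1.png',cv2.resize(im[115:250,150:360],None,fx=3.8,fy=3.8,interpolation=2))
E
```

```text
((282.53253173828125, 188.5155487060547), (126.4860610961914, 148.34170532226562), 178.8916015625) [0.5260159  0.01236341 0.06      ]
[281.4 132.4] [275 129  14   8  67]
[249.7 146.8] [248 143   5   8  22]
[313.4 146.3] [312 143   4   8  21]
[281.6 146.9] [274 144  16   6  47]
[322.7 169.3] [316 167  13   8  43]
[239.9 171.3] [235 168  14  11  83]
[347.1 181.6] [345 179   5   6  23]
[248.3 184. ] [243 180  11   7  24]
[316.3 183.3] [312 180  11   6  22]
[282.  215.4] [270 203  25  26 511]
[249.8 210.4] [248 208   4   6  13]
[314.6 210. ] [313 208   4   5  16]
orange [281.63636364 234.63636364]
((234.76657104492188, 215.6119842529297), (78.0701675415039, 37.06929016113281), 51.8427734375)
```

View pics/crop1.png

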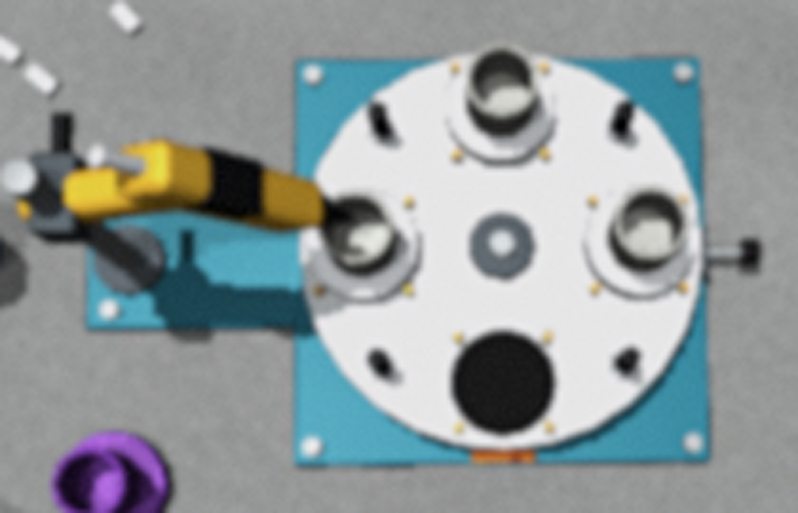

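The crop shows the hub at about (501,246) crop px, corner screws and four hand posts, and the grey and white pot at (358,232) directly below the nozzle. That confirms the target. The post to push is at (626,360).

Run:
```python
from h import *
C=lambda u,v:(u/3.8+150-.37,v/3.8+115-.37)
E=np.array(optics.camera_params('top')['extrinsics']);print('cam',-E[:3,:3].T@E[:3,3])
hub=ray('top',*C(501,246),.077);print('hub',hub)
s=[ray('top',*C(*q),.013)[:2] for q in ((313,75),(684,72),(694,442),(312,446))]
s=np.array(s);print(s,s.mean(0));d=s[1]-s[0]+s[2]-s[3];print('yaw',np.degrees(np.arctan2(d[1],d[0]))+90)
p=np.array([ray('top',u,v,.11)[:2] for u,v in((249.7,146),(313.4,145.5),(314.6,209.7),(249.8,209.7))]);print(p,p.mean(0))
for w in p-p.mean(0):print(np.hypot(*w),np.degrees(np.arctan2(w[1],w[0])))
for n,q in(('pot',(358,228)),('next',(501,80)),('last',(648,225))):print(n,ray('top',*C(*q),.154))
# predict markers for check
for h in [(.520,.0125)]:
  for a in(45,135,225,315):print(proj('top',np.array([h[0]+.13*np.cos(np.radians(a)),h[1]+.13*np.sin(np.radians(a)),.12])))
```

```text
cam [0.34503216 0.03538161 1.2133959 ]
hub [0.55001612 0.01566409 0.077     ]
[[ 0.70205732  0.16639314]
 [ 0.70527683 -0.13493991]
 [ 0.40436058 -0.13755681]
 [ 0.40201181  0.16372707]] [0.55342664 0.01440587]
yaw 0.5294068703276906
[[ 0.63956849  0.10559044]
 [ 0.6413311  -0.07448971]
 [ 0.45861914 -0.07549255]
 [ 0.45889977  0.1041872 ]] [0.54960463 0.01494884]
0.12770824535346786 45.21500317137723
0.12811323731076177 -44.27645475582259
0.12828875759389086 -135.17182660667368
0.12724329215017927 135.46693661432383
pot [0.5490284  0.11800789 0.154     ]
next [0.65675273 0.01661007 0.154     ]
last [ 0.55123896 -0.08735497  0.154     ]
[249.83448686 154.74016151]
[249.41711805 220.54207769]
[316.53727587 220.40093264]
[315.63743397 154.82197722]
```

Call:
arm_command(
  moves=[
    [-0.0245,0.0226,0,0],
    [-0.0245,0.0226,0,0],
    [-0.0245,0.0226,0,0],
    [-0.0245,0.0226,0,0],
    [-0.0245,0.0226,0,0],
    [-0.0245,0.0226,0,0],
    [-0.0245,0.0226,0,0],
    [-0.0245,0.0226,0,0],
    [-0.0245,0.0226,0,0],
    [-0.0245,0.0226,0,0],
    [-0.0245,0.0226,0,0],
    [-0.0245,0.0226,0,0],
    [-0.0245,0.0226,0,0],
    [-0.0245,0.0226,0,0],
    [-0.0245,0.0226,0,0],
    [-0.0245,0.0226,0,0],
    [-0.0245,0.0226,0,0],
    [-0.0245,0.0226,0,0],
    [-0.0245,0.0226,0,0],
    [-0.0245,0.0226,0,0],
  ],
  grip=150,
)

```text
time: 1.77
tcp_pos: [0.4588, -0.0781, 0.248]
ee_rot: [[0.393, 0.919, -0.0], [0.919, -0.393, 0.0], [0.0, -0.0, -1.0]]
contact_force: [0.3, 0.4, 0.3]
opening: 0.035
```

Call:
arm_command(
  moves=[
    [0,0,0,7],
    [0,0,0,7],
    [0,0,0,7],
    [0,0,0,7],
    [0,0,0,7],
    [0,0,0,7],
    [0,0,0,7],
    [0,0,0,7],
    [0,0,0,7],
    [0,0,0,7],
    [0,0,0,7],
    [0,0,0,7],
    [0,0,0,7],
    [0,0,0,7],
    [0,0,0,7],
    [0,0,0,7],
    [0,0,0,0],
    [0,0,0,0],
  ],
)

```text
time: 3.27
tcp_pos: [0.4587, -0.0763, 0.248]
ee_rot: [[0.708, -0.706, -0.001], [-0.706, -0.708, 0.0], [-0.001, 0.0, -1.0]]
contact_force: [-0.3, -0.6, 0.5]
opening: 0.0351
```

Run:
```python
from h import *
s=readout.get_state();p=optics.camera_params('wrist');im=optics.snapshot('wrist');cv2.imwrite('pics/w1.png',im)
import pickle;pickle.dump(p,open('w1.pkl','wb'))
print(s['time'],s['tcp_pos'],np.round(s['ee_rot'],3),s['joint_positions'],s['opening'])
for X in((.459,-.077,.12),(.551,.015,.077),(.551,-.09,.154)):print(X,proj('wrist',np.array(X),p))
```

```text
3.2667 [ 0.45866019 -0.07634684  0.24798377] [[ 0.708 -0.706 -0.001]
 [-0.706 -0.708  0.   ]
 [-0.001  0.    -1.   ]] [-1.57735906e+01 -1.38896160e+01  1.05863404e+02  1.45010140e-03
  8.80598689e+01  2.91377760e+01] 0.03510847547415909
(0.459, -0.077, 0.12) [289.84698575 208.67191611]
(0.551, 0.015, 0.077) [289.89933927  29.14241987]
(0.551, -0.09, 0.154) [411.82547969 135.51492213]
```

View pics/w1.png

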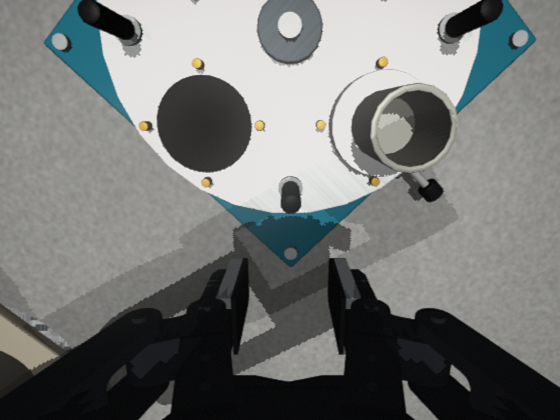

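The wrist view shows the post top at (290,203), hub (290,26), last pot's rim at (414,125) and the fingers at the bottom, in line with the post.

Run:
```python
from h import *
import pickle;p=pickle.load(open('w1.pkl','rb'))
print(ray('wrist',290,203,.12,p),ray('wrist',290,26,.077,p),ray('wrist',414,126,.154,p),ray('wrist',204,123,.06,p))
im=cv2.imread('pics/w1.png');g=cv2.cvtColor(im,6)
print(g[150:225:3,290],g[205,270:310:2])
```

```text
[ 0.4621733  -0.07397654  0.12      ] [0.5525806  0.01647798 0.077     ] [ 0.55553462 -0.08654567  0.154     ] [0.44917289 0.01785972 0.06      ]
[231 231 231 231 231 231 231 231 232 181 156  57  57  53  49  55  68  59
  48  45  42  60  60  57  55] [224 222 222 222 223 169  44  47  48  46  47  45  45  43  43  67 220 220
 217 219]
```

Call:
arm_command(
  moves=[
    [0.0007,-0.0018,0.018,0],
    [0,0,0.018,0],
    [0,0,0.018,0],
    [0,0,0.018,0],
    [0,0,0.018,0],
    [0,0,0.018,0],
    [0,0,0.018,0],
    [0,0,0.012,0],
    [0,0,0.01,0],
    [0,0,0,0],
    [0,0,0,0],
  ],
)

```text
time: 4.23
tcp_pos: [0.4605, -0.0756, 0.1002]
ee_rot: [[0.706, -0.708, -0.001], [-0.708, -0.706, 0.0], [-0.001, 0.0, -1.0]]
contact_force: [0.1, 0.0, -0.1]
opening: 0.0352
```

Run:
```python
from h import *
a=optics.snapshot('wrist');b=optics.snapshot('scene')[150:330,160:400]
cv2.imwrite('pics/w2.png',np.vstack([a[150:],cv2.resize(b,(560,420))[:300]])[:600])
```

```text
(no output)
```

View pics/w2.png

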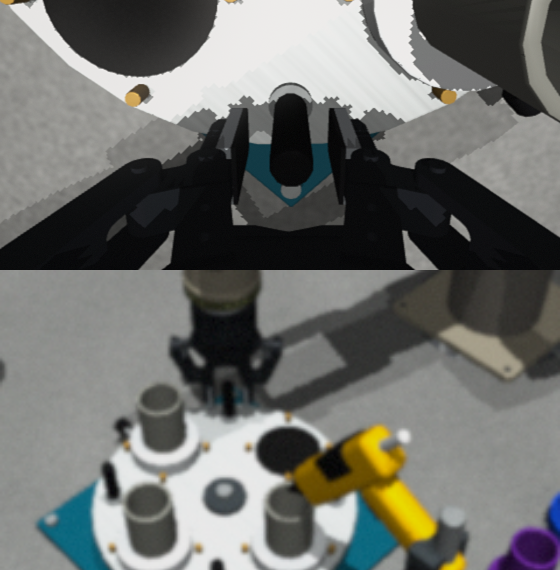

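The post sits centred between the two open fingers (wrist view about (291,140) in the stack), with clearance all round. Now I'll turn the dial.

Call:
arm_command(
  moves=[
    [0.0057,-0.00012,0,-2.5],
    [0.0057,-0.00012,0,-2.5],
    [0.0057,-0.00012,0,-2.5],
    [0.0057,-0.00012,0,-2.5],
    [0.0057,-0.00012,0,-2.5],
    [0.0057,-0.00012,0,-2.5],
    [0.0057,-0.00012,0,-2.5],
    [0.0057,-0.00012,0,-2.5],
    [0.0057,-0.00012,0,-2.5],
    [0.0057,-0.00012,0,-2.5],
    [0.0057,-0.00012,0,-2.5],
    [0.0057,-0.00012,0,-2.5],
  ],
)

```text
time: 5.33
tcp_pos: [0.5193, -0.1092, 0.1015]
ee_rot: [[0.966, -0.259, -0.0], [-0.259, -0.966, 0.001], [-0.0, -0.001, -1.0]]
contact_force: [-5.3, 6.0, 4.5]
opening: 0.0356
```

Call:
arm_command(
  moves=[
    [0.0057,-0.00012,0,-2.5],
    [0.0057,-0.00012,0,-2.5],
    [0.0057,-0.00012,0,-2.5],
    [0.0057,-0.00012,0,-2.5],
    [0.0057,-0.00012,0,-2.5],
    [0.0057,-0.00012,0,-2.5],
    [0.0057,-0.00012,0,-2.5],
    [0.0057,-0.00012,0,-2.5],
    [0.0057,-0.00012,0,-2.5],
    [0.0057,-0.00012,0,-2.5],
    [0.0057,-0.00012,0,-2.5],
    [0.0057,-0.00012,0,-2.5],
  ],
)

```text
time: 6.33
tcp_pos: [0.5878, -0.1101, 0.1017]
ee_rot: [[0.966, 0.259, 0.002], [0.259, -0.966, -0.001], [0.002, 0.001, -1.0]]
contact_force: [-0.0, -0.0, 0.3]
opening: 0.035
```

Call:
arm_command(
  moves=[
    [0.0057,-0.00012,0,-2.5],
    [0.0057,-0.00012,0,-2.5],
    [0.0057,-0.00012,0,-2.5],
    [0.0057,-0.00012,0,-2.5],
    [0.0057,-0.00012,0,-2.5],
    [0.0057,-0.00012,0,-2.5],
    [0.0057,-0.00012,0,-2.5],
    [0.0057,-0.00012,0,-2.5],
    [0.0057,-0.00012,0,-2.5],
    [0.0057,-0.00012,0,-2.5],
    [0.0057,-0.00012,0,-2.5],
    [0.0057,-0.00012,0,-2.5],
    [0,0,0,0],
    [0,0,0,0],
    [0,0,0,0],
    [0,0,0,0],
    [0,0,0,0],
    [0,0,0,0],
    [0,0,0,0],
    [0,0,0,0],
  ],
)

```text
time: 8.0
tcp_pos: [0.6453, -0.0763, 0.1003]
ee_rot: [[0.709, 0.705, -0.0], [0.705, -0.709, 0.0], [-0.0, -0.0, -1.0]]
contact_force: [0.5, 0.2, -0.1]
opening: 0.035
```

Run:
```python
from h import *
a=optics.snapshot('wrist');b=optics.snapshot('top')[115:250,150:360]
cv2.imwrite('pics/w3.png',np.vstack([a[180:],cv2.resize(b,(560,360),interpolation=2)]))
```

```text
(no output)
```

View pics/w3.png

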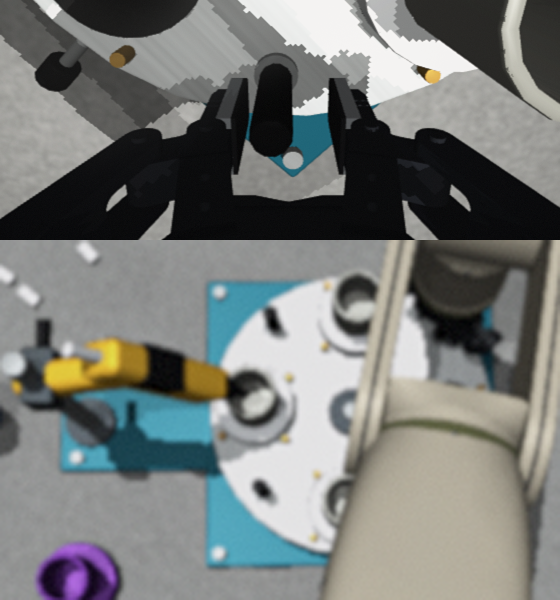

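The dial went past the middle and dropped into the next detent. The post stands free between the fingers, and force readings are about zero. Now I'll lift off and go above the unloading nest.

Call:
arm_command(
  moves=[
    [0,0,-0.02,0],
    [0,0,-0.025,0],
    [0,0,-0.025,0],
    [0,0,-0.025,0],
    [0,0,-0.025,0],
    [0,0,-0.02,0],
    [0,0,-0.02,0],
    [-0.0076,-0.0204,0,0],
    [-0.0076,-0.0204,0,0],
    [-0.0076,-0.0204,0,0],
    [-0.0076,-0.0204,0,0],
    [-0.0076,-0.0204,0,0],
    [-0.0076,-0.0204,0,0],
    [-0.0076,-0.0204,0,0],
    [-0.0076,-0.0204,0,0],
    [-0.0076,-0.0204,0,0],
    [-0.0076,-0.0204,0,0],
  ],
)

```text
time: 9.52
tcp_pos: [0.4466, 0.0151, 0.2603]
ee_rot: [[0.709, 0.705, 0.0], [0.705, -0.709, -0.0], [0.0, 0.0, -1.0]]
contact_force: [-0.7, -0.2, 0.0]
opening: 0.0353
```

Call:
arm_command(
  moves=[
    [0,0,0,-6.4],
    [0,0,0,-6.4],
    [0,0,0,-6.4],
    [0,0,0,-6.4],
    [0,0,0,-6.4],
    [0,0,0,-6.4],
    [0,0,0,-6.4],
    [0,0,0,0],
    [0,0,0,0],
    [0,0,0,0],
  ],
  grip=0,
)

```text
time: 10.35
tcp_pos: [0.4476, 0.0147, 0.2603]
ee_rot: [[0.01, 1.0, 0.0], [1.0, -0.01, -0.0], [-0.0, 0.0, -1.0]]
contact_force: [0.2, -0.1, 0.2]
opening: 0.0853
```

Run:
```python
from h import *
s=readout.get_state();p=optics.camera_params('wrist');im=optics.snapshot('wrist')
import pickle;pickle.dump(p,open('w4.pkl','wb'));cv2.imwrite('pics/w4.png',im)
print(s['time'],s['tcp_pos'],np.round(s['ee_rot'],3).tolist(),s['joint_positions'].round(1),s['opening'])
print(proj('wrist',np.array((.447,.0155,.154)),p),proj('wrist',np.array((.447,.0155,.06)),p))
cv2.imwrite('pics/t4.png',optics.snapshot('top'))
```

```text
10.35 [0.44762808 0.01473287 0.26032777] [[0.01, 1.0, 0.0], [1.0, -0.01, -0.0], [-0.0, 0.0, -1.0]] [ -4.7 -17.1 107.2  -0.   89.9 -94.1] 0.0853142943912186
[288.86535351 217.07041643] [288.57193317 188.08791759]
```

View pics/w4.png

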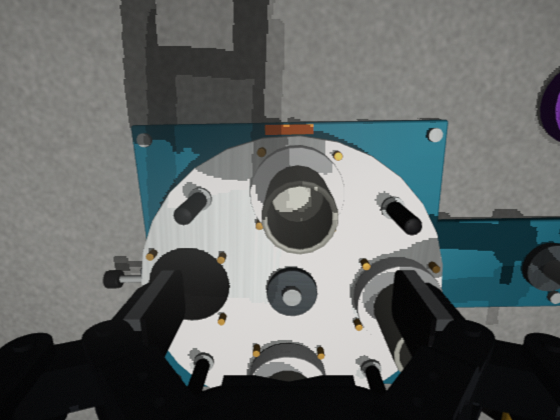

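The wrist view shows the pot in the unloading nest (rim centre about (299,216), next to the orange mark). The empty nest is now at left (last position) and the next pot is under the gun.

Run:
```python
from h import *
import pickle;p=pickle.load(open('w4.pkl','rb'))
print('rim',ray('wrist',299.5,216.5,.154,p),'hub',ray('wrist',290.5,297,.077,p))
for q in((192,207),(404,217)):print('postmid',ray('wrist',*q,.09,p))
print('foam',ray('wrist',297,190,.084,p))
```

```text
rim [0.44666988 0.02282803 0.154     ] hub [0.55259377 0.01626422 0.077     ]
postmid [ 0.45640049 -0.06885313  0.09      ]
postmid [0.46755304 0.11671527 0.09      ]
foam [0.44358814 0.02287812 0.084     ]
```

Run:
```python
from h import *
import pickle;p=pickle.load(open('w4.pkl','rb'))
P=[ray('wrist',*q,.072,p)[:2] for q in((262,152),(338,156),(259,225),(151,255),(221,258),(222,321),(366,265),(435,268),(359,324),(257,351),(321,354))]
P=np.array(P)
# nominal pins in base frame
N=[]
for k in range(4):
    c=.105*np.array([np.cos(k*np.pi/2),np.sin(k*np.pi/2)])
    for j in range(4):
        for off in (0,):
            a=np.pi/4+j*np.pi/2; N.append(c+.0485*np.array([np.cos(a),np.sin(a)]))
N=np.array(N);h=np.array([.5525,.016]);ang=0.
for it in range(10):
    R=np.array([[np.cos(ang),-np.sin(ang)],[np.sin(ang),np.cos(ang)]])
    M=N@R.T+h;i=np.argmin(((P[:,None]-M)**2).sum(2),1)
    A,B=N[i],P;ca,cb=A.mean(0),B.mean(0);H=(A-ca).T@(B-cb);ang=np.arctan2(H[0,1]-H[1,0],H[0,0]+H[1,1])
    R=np.array([[np.cos(ang),-np.sin(ang)],[np.sin(ang),np.cos(ang)]]);h=cb-R@ca
print('dial mod station deg',np.degrees(ang),'hub',h,'res',(np.linalg.norm(A@R.T+h-B,axis=1)*1000).round(1))
s=[ray('wrist',*q,.013,p)[:2] for q in((143,140),(435,135))];d=s[1]-s[0];print('base yaw',90-np.degrees(np.arctan2(d[1],d[0])),s)
```

```text
dial mod station deg -3.2614084596110833 hub [0.55122893 0.01796585] res [1.5 1.7 0.9 1.6 0.5 1.  0.8 1.8 2.4 1.7 1. ]
base yaw -0.3384367867427187 [array([ 0.40442476, -0.13553552]), array([0.40263182, 0.16799686])]
```

Call:
arm_command(
  moves=[
    [0,0,0,0],
    [0,0,0,0],
    [0,0,0,0],
    [0,0,0,0],
    [0,0,0,0],
    [0,0,0,0],
    [0,0,0,0],
    [0,0,0,0],
    [0,0,0,0],
    [0,0,0,0],
  ],
)

```text
time: 11.28
tcp_pos: [0.4477, 0.0147, 0.2603]
ee_rot: [[0.006, 1.0, 0.0], [1.0, -0.006, -0.0], [-0.0, 0.0, -1.0]]
contact_force: [-0.2, 0.7, 0.2]
opening: 0.0855
```

```bash
cat > pins.py <<'E'
from h import *
import pickle,sys
def fit(im,p):
    hsv=cv2.cvtColor(im,cv2.COLOR_BGR2HSV);m=cv2.inRange(hsv,(14,110,90),(30,255,255))
    n,l,st,ce=cv2.connectedComponentsWithStats(m)
    P=np.array([ray('wrist',*ce[i],.070,p)[:2] for i in range(1,n) if 20<st[i,4]<200])
    N=np.array([.105*np.array([np.cos(k*np.pi/2),np.sin(k*np.pi/2)])+.0485*np.array([np.cos(a),np.sin(a)]) for k in range(4) for a in np.pi/4+np.arange(4)*np.pi/2])
    h=np.array([.5525,.016]);R=np.eye(2)
    for it in range(10):
        D=((P[:,None]-(N@R.T+h))**2).sum(2);ok=D.min(1)<.02**2;A,B=N[D.argmin(1)][ok],P[ok]
        ca,cb=A.mean(0),B.mean(0);H=(A-ca).T@(B-cb);g=np.arctan2(H[0,1]-H[1,0],H[0,0]+H[1,1])
        R=np.array([[np.cos(g),-np.sin(g)],[np.sin(g),np.cos(g)]]);h=cb-R@ca
    return np.degrees(g),h,len(A),(np.linalg.norm(A@R.T+h-B,axis=1)*1e3).round(1)
E
python3 - <<'E'
from pins import *
for n in('w1','w4'):print(n,fit(cv2.imread(f'pics/{n}.png'),pickle.load(open(n+'.pkl','rb'))))
p=optics.camera_params('wrist');im=optics.snapshot('wrist');cv2.imwrite('pics/w5.png',im);print(fit(im,p))
E
```

```text
w1 (np.float64(0.37443182449420764), array([0.5530511 , 0.01759156]), 7, array([0. , 0.1, 0.3, 0.2, 0.2, 0.1, 0.1]))
w4 (np.float64(-3.3472414809745548), array([0.55355644, 0.01742073]), 10, array([0.8, 0.6, 0.4, 0.3, 0.4, 1. , 0.2, 0.3, 0.7, 0.6]))
(np.float64(-3.335003634038945), array([0.55352104, 0.01738199]), 10, array([0.7, 0.5, 0.4, 0.4, 0.3, 0.7, 0.2, 0.3, 0.7, 0.6]))
```

Pin fits show the dial turned only 86.3°, 3.7° (0.065 rad) short of the detent and no longer moving. That is outside the stated 0.03 rad, so I'll nudge the nearest post the last few millimetres before lifting.

Call:
arm_command(
  moves=[
    [-0.021,0.0022,0,0],
    [-0.021,0.0022,0,0],
    [-0.021,0.0022,0,0],
    [-0.0212,0.0022,0,0],
    [0,0,0.02,0],
    [0,0,0.02,0],
    [0,0,0.02,0],
    [0,0,0.02,0],
    [0,0,0.02,0],
    [0,0,0.02,0],
    [0,0,0.02,0],
    [0,0,0.01,0],
    [0,0,0.01,0],
    [0,0,0,0],
    [0,0,0,0],
  ],
  grip=180,
)

```text
time: 12.58
tcp_pos: [0.456, -0.0695, 0.1005]
ee_rot: [[0.006, 1.0, -0.0], [1.0, -0.006, 0.0], [0.0, -0.0, -1.0]]
contact_force: [-0.6, 0.1, 0.6]
opening: 0.0253
```

Run:
```python
from pins import *
p=optics.camera_params('wrist');im=optics.snapshot('wrist');cv2.imwrite('pics/w6.png',im);print(fit(im,p))
for q in((.4565,-.0695,.12),(.4565,-.0695,.08)):print(proj('wrist',np.array(q),p))
```

```text
(np.float64(-1.4761123578219375), array([0.55165531, 0.01880291]), 2, array([0.4, 0.4]))
[287.83943966 325.98490921]
[287.8198946  274.33639379]
```

View pics/w6.png

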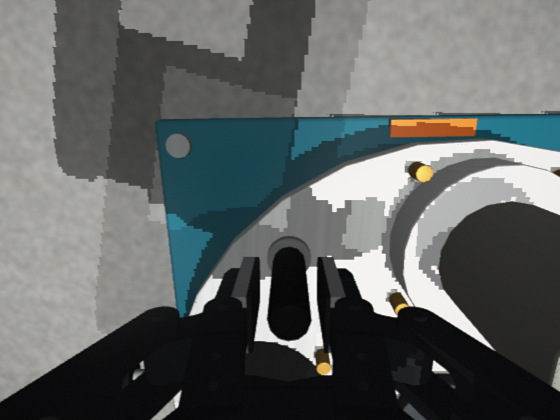

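The post (289,300) is centred between the fingers.

Call:
arm_command(
  moves=[
    [-0.002,0.001,0,0],
    [-0.002,0.001,0,0],
    [-0.002,0.001,0,0],
    [-0.002,0.001,0,0],
    [-0.002,0.001,0,0],
    [-0.0012,0.0005,0,0],
    [0,0,0,0],
    [0,0,0,0],
    [0,0,0,0],
    [0,0,0,0],
  ],
)

```text
time: 13.47
tcp_pos: [0.4626, -0.0805, 0.1013]
ee_rot: [[0.006, 1.0, 0.003], [1.0, -0.006, 0.001], [0.001, 0.003, -1.0]]
contact_force: [3.5, 3.8, 2.5]
opening: 0.0251
```

Call:
arm_command(
  moves=[
    [0.0025,0,0,0],
    [0.002,0,0,0],
    [0,0,-0.02,0],
    [0,0,-0.025,0],
    [0,0,-0.025,0],
    [0,0,-0.03,0],
    [0,0,-0.03,0],
    [0,0,-0.03,0],
    [0.022,-0.003,0,0],
    [0.022,-0.003,0,0],
    [0.022,-0.003,0,0],
    [0.022,-0.0037,0,0],
    [0,0,0,0],
    [0,0,0,0],
    [0,0,0,0],
  ],
  grip=180,
)

```text
time: 14.72
tcp_pos: [0.4492, 0.0115, 0.2603]
ee_rot: [[0.005, 1.0, -0.0], [1.0, -0.005, -0.001], [-0.001, -0.0, -1.0]]
contact_force: [0.5, -0.3, 0.4]
opening: 0.025
```

Run:
```python
from pins import *
s=readout.get_state();p=optics.camera_params('wrist');im=optics.snapshot('wrist');cv2.imwrite('pics/w7.png',im);pickle.dump(p,open('w7.pkl','wb'));print(fit(im,p))
g,h,_,_=fit(im,p);a=np.radians(g+180);nest=h+.105*np.array([np.cos(a),np.sin(a)]);print('nest',nest,proj('wrist',np.array([*nest,.154]),p))
print(s['time'],s['tcp_pos'])
```

```text
(np.float64(0.5612991993658972), array([0.55330423, 0.0174622 ]), 7, array([0.9, 0.5, 0.7, 0.6, 0.3, 0.3, 0.8]))
nest [0.44830927 0.01643358] [295.03698035 216.74682705]
14.7167 [0.44921886 0.01149039 0.260274  ]
```

View pics/w7.png

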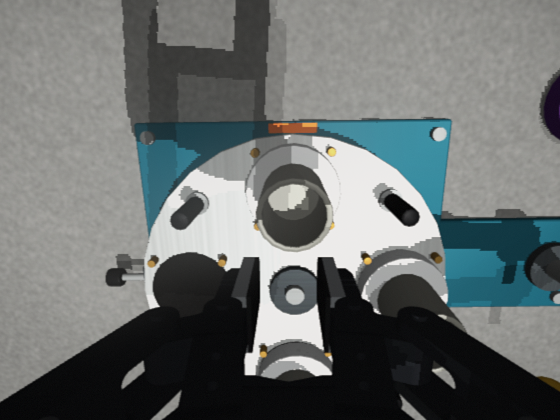

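The dial is now at 0.56° against 0.37° at the start, so it is in the detent to about 0.2°. The pot's rim is at (294.5,213.5), about (0.446, 0.016). Next: open, descend and grip.

Call:
arm_command(
  moves=[
    [0.0047,-0.0022,0,0],
    [0,0,0,0],
    [0,0,0,0],
    [0,0,0,0],
    [0,0,0,0],
    [0,0,0,0],
    [0,0,0.018,0],
    [0,0,0.018,0],
    [0,0,0.018,0],
    [0,0,0.018,0],
    [0,0,0.018,0],
    [0,0,0.018,0],
    [0,0,0.015,0],
    [0,0,0.01,0],
    [0,0,0.005,0],
    [0,0,0,0],
    [0,0,0,0],
  ],
  grip=0,
)

```text
time: 16.18
tcp_pos: [0.4474, 0.0165, 0.1228]
ee_rot: [[0.006, 1.0, 0.0], [1.0, -0.006, -0.0], [-0.0, 0.0, -1.0]]
contact_force: [0.6, 0.6, 0.2]
opening: 0.0851
```

Call:
arm_command(
  moves=[
    [0,0,0,0],
    [0,0,0,0],
    [0,0,0,0],
    [0,0,0,0],
    [0,0,0,0],
    [0,0,0,0],
    [0,0,0,0],
    [0,0,0,0],
    [0,0,0,0],
    [0,0,0,0],
    [0,0,0,0],
    [0,0,0,0],
  ],
  grip=255,
)

```text
time: 17.18
tcp_pos: [0.448, 0.0164, 0.1237]
ee_rot: [[0.006, 1.0, 0.002], [1.0, -0.006, -0.0], [-0.0, 0.002, -1.0]]
contact_force: [-1.5, 0.1, 6.6]
opening: 0.0534
```

Call:
arm_command(
  moves=[
    [0,0,-0.002,0],
    [0,0,-0.004,0],
    [0,0,-0.006,0],
    [0,0,-0.008,0],
    [0,0,-0.01,0],
    [0,0,-0.01,0],
    [0,0,-0.01,0],
    [0,0,-0.01,0],
    [0,0,-0.01,0],
    [0,0,-0.01,0],
    [0,0,-0.008,0],
    [0,0,-0.006,0],
    [0,0,-0.004,0],
    [0,0,-0.002,0],
    [0,0,0,0],
    [0,0,0,0],
    [0,0,0,0],
    [0,0,0,0],
    [0,0,0,0],
    [0,0,0,0],
  ],
)

```text
time: 18.85
tcp_pos: [0.4469, 0.0165, 0.222]
ee_rot: [[0.006, 1.0, -0.0], [1.0, -0.006, 0.0], [0.0, -0.0, -1.0]]
contact_force: [0.1, 0.3, -0.7]
opening: 0.0533
```

Run:
```python
from pins import *
s=readout.get_state();print(s['time'],s['tcp_pos'],s['contact_force'],s['opening'],np.abs(s['qvel']).max())
p=optics.camera_params('wrist');im=optics.snapshot('wrist');print(fit(im,p))
b=optics.snapshot('scene')[120:340,160:420];cv2.imwrite('pics/f.png',np.hstack([cv2.resize(im,(400,300)),cv2.resize(b,(400,338))[:300]]))
```

```text
18.85 [0.44694027 0.01654562 0.22204669] [ 0.1461597   0.28433881 -0.67215701] 0.05326325187274262 0.11492654658585323
(np.float64(0.48925836126456906), array([0.55306776, 0.01732597]), 4, array([0.5, 0.3, 0.7, 0.4]))
```

View pics/f.png

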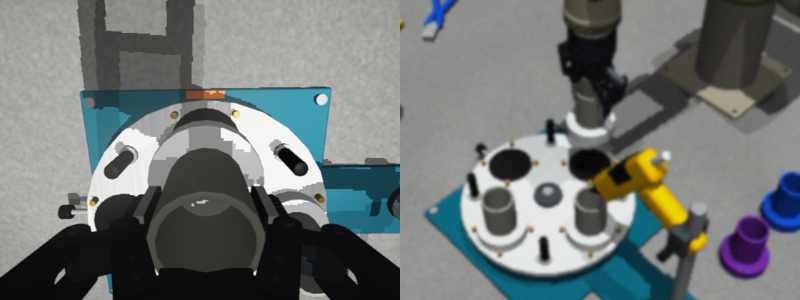

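The pot hangs upright about 10 cm above its nest. The other two pots stand in their nests, one under the nozzle, and the dial is still in the detent.

```bash
python3 -c "
from plant import ctrl
print(ctrl.sign_off())"
```

```text
the job is handed in; nothing more can be done
None
```

The job is handed in. The dial is one station counter-clockwise in its next detent, and the pot is held upright and still over its nest, about 10 cm (9.9 cm) above the dial.

- **Turning the dial:** The first push left the dial resting 3.7° short of the detent, outside the stated 0.03 rad. I nudged a hand post once more, and the pin fit then put the dial within about 0.2° of the detent.
- **Lift:** I gripped the cup (opening 53.3 mm, against its 54 mm diameter) and raised it straight up by 99 mm.
- **Last checks:** The pin fit with the pot lifted still put the dial within about 0.2° of the detent. The last picture shows the pot upright, the other two in their nests and the gun untouched. The clock was at about 19 s and the arm was practically still.
- **Disagreement:** The wrist force showed only 0.7 N of downward load, where the pot's weight should give 1.5 to 3 N. I put this down to sensor noise, as the picture shows the pot held.
- **Not checked:** I did not look at the spray can and beaker again at the end, but the arm stayed well clear of both.

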